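Load the blue reagent vial into the carousel

ROBOT

A 7-joint arm with a two-finger parallel gripper is mounted at the origin on the work surface. World frame = base frame: x ahead of the robot, y to its left, z up, the work surface at z = 0. Lengths are in m, angles in rad, forces in N, time in s.
With the tool pointing down it reaches from about 0.4 to 0.9 m from the base axis. Payload 5.5 kg.
Tool frame: the origin (TCP) lies midway between the tips of the shut fingers; the grasp point (between the pads) lies 19 mm behind it (pinch_z is the distance from the TCP to the grasp point, in m); z points along the fingers, y is the direction in which the jaws open and shut (so a half turn about z gives the same grasp; the last joint's range is limited). The gripper opens to 92 mm and grips with 3 to 60 N. Pads are 19 mm wide; open, the fingers measure 130 mm over their backs; the gripper's body (75 mm by 190 mm) begins 47 mm behind the grasp point.
Start: joints at [1.48, 0.501, -0.427, 1.55, 0.221, 1.138, -0.21], TCP at [0.225, -0.61, 0.203] pointing down, gripper open.
Joint ranges: [-2.88, 2.88], [-0.31, 2.03], [-1.54, 1.56], [0.2, 2.42], [-1.41, 4.55], [0.19, 2.02], [-2.57, 2.57]. Speed limits (rad/s): [2.57, 2.57, 3.14, 3.14, 3.14, 3.14, 3.14].

INTERFACE

Orientations are given as a unit quaternion [w, x, y, z].
In Python, from station import * gives the robot as it stands.
- The arm moves only by the tool move_arm, never from a script. Its argument "moves" is a list of rows, each a list of 7 numbers: the opening, from 0 (shut) to 1 (fully open), then the shift along the world's x, y, z in cm, then the turn, a rotation vector about the world's x, y, z in degrees. In form: [[grip, x, y, z, ax, ay, az], ...]. A call has 1 to 12 rows; each row is the pose to reach, as a shift and turn from the pose measured when the call began; what a row does not reach only later rows make up. A row lasts 1/8 s, in which the tool goes at most 62.5 mm and 10.7 degrees, less where a joint would pass 70% of its speed; a pose out of reach is approached as far as the arm can. A call with a gripper value outside its range is refused whole. The fingers move at their own pace and stop on an object; the grip force is fixed at half the most. Time passes only in rows, so rows that repeat a pose let the fingers close. It gives the time, the measured TCP pose, the force and the opening at its end, in the units of the state.
- state(): the state, without advancing time (a new reading comes with each control period).
- camera(name): name is "scene" or "top" or "wrist"; returns a dict with "frame" (384x512x3 uint8, blue, green, red), "fov_y" (degrees; the focal length in pixels is half the picture's height over the tangent of half this angle, whatever the lens; pixels are square), "cx", "cy" (the principal point, pixels), "cam_to_world" (4x4, takes a point from camera to world coordinates). Camera axes: x right, y down, z forward; pixel columns grow to the right and rows downward; lengths in m; the calibration is good to about 2 mm. A picture is of the moment at which its call begins. There is no depth.
- job_done(): hands the job in, once; it reports no verdict.
The state is a dict: "time_s": time; "q": joint angles; "joint_vel": joint speeds; "effort": joint torques, N m; "tool_pos": TCP position; "orientation": TCP orientation; "force": force on the tool from outside, world axes, zero at the start; "ft_torque": the same for the moment, N m; "gripper_width": finger opening in m.
Only numpy, scipy, OpenCV 4.12 (cv2) and the standard library are available. Lean on these libraries where they do the work, as an engineer would, in place of code of your own. Each camera call takes 0.05 s, during which the arm holds its last target.

TASK

Turn the carousel's grey cover by its black knob until the opening is lined up centrally over the blue bay. Then take the blue-capped vial from the black crate and set it down upright in that bay through the opening, without dropping it, and let go; leave the other vials standing in the crate and the opening over the blue bay.

Things in the scene. Friction and masses are not known exactly. Their poses are not given: they have to be found in the camera images.
- carousel: round dark sample carousel fixed on the table, at any yaw; origin: centre of its underside, on the cover's axis, z up. Foot disc 304 mm wide, 12 mm high; drum 256 mm wide, 44 mm high, with five bays of 72 degrees, each in its own colour (bay floor, tab on the foot, band on the drum's side). Blue is centred on its +x axis; counter-clockwise from above follow red, yellow, green, white.
- cover (a joint): angle of the light grey cover, rad, growing counter-clockwise from above; at 0 or any whole turn the opening is centred over the blue bay. Turns endlessly both ways with about 0.1 Nm of friction, stays where left. Flat disc 256 mm wide, 5 mm thick, top 50 mm above the table, with one wedge-shaped opening of 60 degrees from 43 mm radius out to the rim.
- opening (a point): centre of the cover's opening, 85 mm from the axis, at the height of the cover's top (50 mm above the table).
- knob_top (a point): centre of the top of the cover's black knob, 86 mm above the table: an upright round knob 22 mm in diameter, 36 mm high, standing on the cover 85 mm from the axis, exactly opposite the opening. It revolves freely on its own pin, so a gripper can hold it and lead it round a circle without turning.
- bay_blue (a point): middle of the blue bay's floor, 12 mm above the table, 85 mm from the carousel's axis. The bay runs from a hub of radius 40 mm to an outer wall of inner radius 122 mm, between 4 mm radial walls; hub and walls reach 44 mm above the table, just under the cover.
- crate: black open crate fixed on the table, 200 x 200 mm, 38 mm high, walls and floor 5 mm thick; origin: centre of its underside, x and y along its sides. Five vials stand in it, one about the middle and four about 55 mm from the middle along both x and y, each up to 8 mm off.
- vial_blue: the wanted vial: amber with a white band, blue cap; body 28 mm in diameter, cap 24 mm in diameter and 20 mm high, 70 mm high in all, 40 to 85 g; origin: centre of its underside, z up through the cap. Stands in the crate; which place varies. In the bay its cap rises 32 mm above the cover's top.
- vial_red: an amber vial with a red cap, standing in the crate (any place in it), same size and shape as vial_blue; origin at the centre of its underside. Not wanted.
- vial_yellow: an amber vial with a yellow cap, standing in the crate (any place in it), same size and shape as vial_blue; origin at the centre of its underside. Not wanted.
- vial_green: an amber vial with a green cap, standing in the crate (any place in it), same size and shape as vial_blue; origin at the centre of its underside. Not wanted.
- vial_white: an amber vial with a white cap, standing in the crate (any place in it), same size and shape as vial_blue; origin at the centre of its underside. Not wanted.

How it is judged:
On the way, in this order (a step that is already met when the one before it is completed fails the run):
1. the opening is lined up with the blue bay (horizontal distance between opening and bay_blue below 0.012 m), for 0.3 s.
2. the blue-capped vial is lifted clear of the crate (z of vial_blue in the frame of crate above 0.03 m), for 0.1 s.
At the end, for the whole second after the job is handed in: The centre of the opening is within 12 mm (horizontally) of the centre of the blue bay; the blue-capped vial stands on that bay's floor (underside within 4 mm of it and within 40 mm of the bay's centre), tilted less than 0.12 rad, released; vial and cover at rest (horizontal distance between opening and bay_blue below 0.012 m and horizontal distance between vial_blue and bay_blue below 0.04 m and z of vial_blue in the frame of bay_blue between -0.004 and 0.004 m and angle between vial_blue's own z axis and vertical below 0.12 rad and linear speed of vial_blue below 0.02 m/s and velocity of joint cover between -0.05 and 0.05 rad/s); the robot touches nothing.
It fails at once if the blue-capped vial is let go over the carousel more than 15 mm above the bay floor (horizontal distance between vial_blue and carousel below 0.15 m and z of vial_blue in the frame of bay_blue above 0.015 m and contact force between the fingers and vial_blue below 0.05 N).
It fails at once if another vial is moved more than 30 mm or tipped over (distance of any of vial_red, vial_yellow, vial_green, vial_white from where it was at the start of the episode above 0.03 m or angle between any of vial_red, vial_yellow, vial_green, vial_white's own z axis and vertical above 0.5 rad).
It also fails if it takes over 58 s, if anything falls off the work surface, if the arm or the gripper's body presses on something with over 40 N, if the wrist force passes 120 N, or if a joint passes its speed limit or range.

## Working session

There is one attempt and no reset: what is moved stays moved. The work goes in short steps, Python scripts to look and compute and a tool call to move; the robot and the scene stay as the last step left them, time stands still between calls to the robot, and variables do not carry over. Pictures are saved under pics/ and viewed, and the job is handed in when it is done.

Besides the shell and the picture viewer there is one more tool, called by a JSON object that holds its "fn" and its "kwargs", one argument or row to a line. move_arm: Moves the arm, as the interface text tells. Its arguments: {"type":"object","properties":{"moves":{"type":"array","items":{"type":"array","items":{"type":"number"}}}},"required":["moves"]}

```bash
ls; mkdir -p pics; python3 - <<'E'
from station import *
import cv2,pickle
s=state();print(s)
for n in("scene","top","wrist"):
    c=camera(n);pickle.dump(c,open(f'pics/{n}0.pkl','wb'))
    cv2.imwrite(f'pics/{n}0.png',c["frame"]);print(n,c["fov_y"],c["cx"],c["cy"],c["cam_to_world"].round(3).tolist() if hasattr(c["cam_to_world"],'round') else c["cam_to_world"])
E
```

```text
pics
{'time_s': 0.0, 'q': array([ 1.48019545,  0.50184786, -0.42676622,  1.5514768 ,  0.22079667,
        1.13828863, -0.21033641]), 'joint_vel': array([ 0.00083155, -0.00062515, -0.0005462 , -0.00224029,  0.00076942,
        0.00064051, -0.00264281]), 'effort': array([-6.53924817e-04, -5.66593087e+01, -5.81631035e+00, -2.79106539e+01,
       -6.87359227e-02,  3.08038120e-02,  1.52340899e-04]), 'tool_pos': array([ 0.22488683, -0.60904681,  0.20226503]), 'orientation': array([-9.72605942e-04,  9.84393362e-01,  1.75979379e-01, -1.45056136e-04]), 'force': array([ 1.10791472, -0.0458492 ,  0.32940001]), 'ft_torque': array([ 0.03001818, -0.02167901, -0.00092105]), 'gripper_width': 0.09175278913420865}
scene 49.994732273212556 254.92007373886915 190.36785553448112 [[0.099, 0.776, -0.622, 1.085], [0.995, -0.074, 0.066, -0.031], [0.005, -0.626, -0.78, 0.762], [0.0, 0.0, 0.0, 1.0]]
top 42.10167596622929 258.2512618093046 196.6831518077792 [[-0.019, -0.994, 0.103, 0.435], [-1.0, 0.017, -0.022, 0.06], [0.02, -0.104, -0.994, 1.131], [0.0, 0.0, 0.0, 1.0]]
wrist 64.98617480268558 255.80867189957837 193.17967899118966 [[0.348, -0.899, -0.268, 0.298], [-0.938, -0.333, -0.098, -0.582], [-0.001, 0.285, -0.958, 0.384], [0.0, 0.0, 0.0, 1.0]]
```

View pics/top0.png

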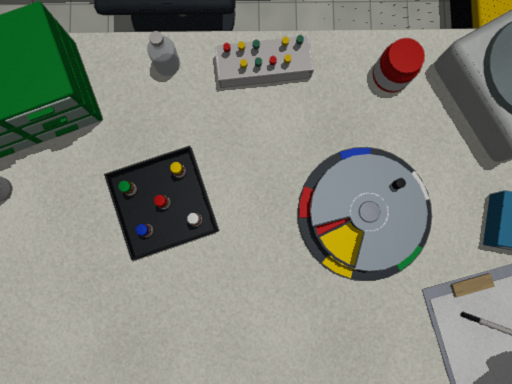

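View pics/scene0.png

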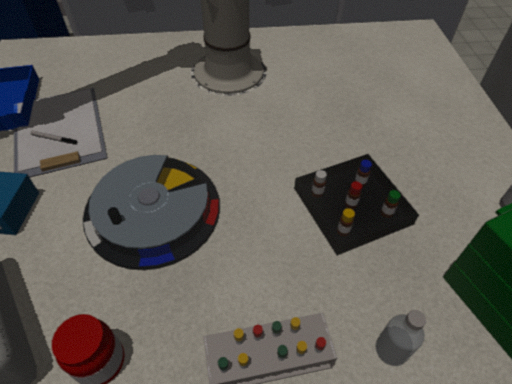

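```bash
cat > h.py <<'E'
import numpy as np,cv2,pickle
def K(c):
    f=c["frame"].shape[0]/2/np.tan(np.radians(c["fov_y"])/2); return f,c["cx"],c["cy"]
def back(c,u,v,z):
    f,cx,cy=K(c);M=np.array(c["cam_to_world"]);d=M[:3,:3]@np.array([(u-cx)/f,(v-cy)/f,1]);o=M[:3,3]
    return o+d*(z-o[2])/d[2]
def proj(c,P):
    f,cx,cy=K(c);M=np.array(c["cam_to_world"]);p=(np.atleast_2d(P)-M[:3,3])@M[:3,:3]
    return np.c_[cx+f*p[:,0]/p[:,2],cy+f*p[:,1]/p[:,2]]
def crop(c,u0,v0,u1,v1,s,name):
    im=cv2.resize(c["frame"][v0:v1,u0:u1],None,fx=s,fy=s,interpolation=cv2.INTER_CUBIC)
    for u in range((u0+9)//10*10,u1,10):
        cv2.line(im,(int((u-u0)*s),0),(int((u-u0)*s),4 if u%50 else 14),(255,0,255),1)
    for v in range((v0+9)//10*10,v1,10):
        cv2.line(im,(0,int((v-v0)*s)),(4 if v%50 else 14,int((v-v0)*s)),(255,0,255),1)
    cv2.imwrite(name,im)
E
python3 - <<'E'
from h import *
c=pickle.load(open('pics/top0.pkl','rb'))
crop(c,290,135,440,285,4,'pics/t_car.png')
crop(c,95,135,225,265,4.5,'pics/t_cr.png')
E
```

```text
(no output)
```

View pics/t_car.png

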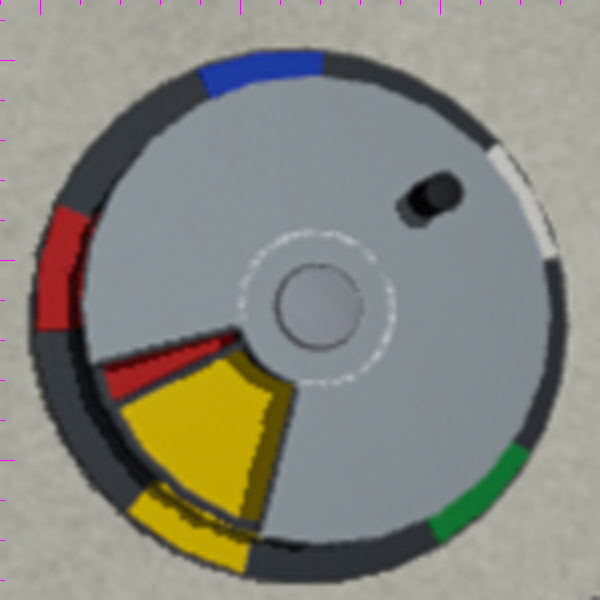

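View pics/t_cr.png

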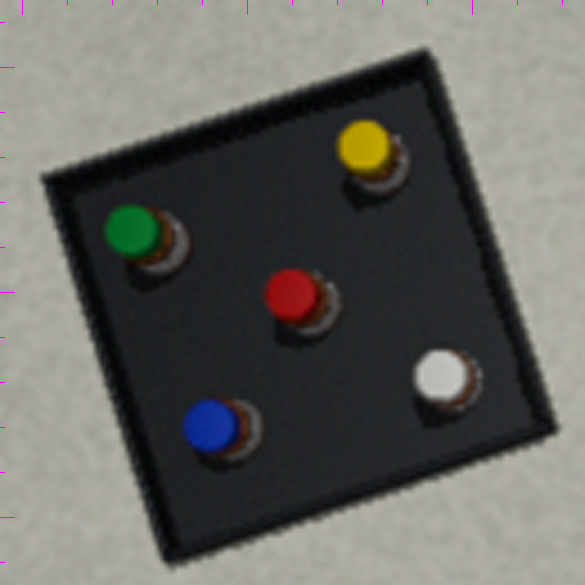

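```bash
cat > m.py <<'E'
from h import *
from scipy.optimize import least_squares
c=pickle.load(open('pics/top0.pkl','rb'))
B=lambda x,y,z:back(c,290+x/4-0.0,135+y/4,z)
pts=[B(x,y,.012)[:2] for x,y in [(293,48),(32,310),(568,320),(300,583),(110,130),(497,147),(160,545),(488,497)]]
r=least_squares(lambda p:[np.hypot(*(q-p[:2]))-p[2] for q in pts],[.45,-.2,.15]);print('foot',r.x,r.fun.round(4))
C=r.x[:2]
print('hub',B(318,307,.05))
# tabs: corner angles at foot top
for n,a,b in [('blue',(200,70),(322,52)),('red',(55,207),(36,331)),('yellow',(128,509),(246,574)),('green',(440,543),(528,450)),('white',(492,147),(558,256))]:
    A=[np.degrees(np.arctan2(*(B(*q,.012)[:2]-C)[::-1])) for q in(a,b)];print(n,A,np.mean(A),B(*a,.012)-[*C,0])
k=B(440,190,.086);d=k[:2]-C;print('knob',k,np.hypot(*d),np.degrees(np.arctan2(d[1],d[0])))
for q in[(90,365),(240,330),(297,388),(260,530)]:
    d=B(*q,.05)[:2]-C;print('open edge',np.hypot(*d),np.degrees(np.arctan2(d[1],d[0])))
V=lambda x,y,z:back(c,95+x/4.5,135+y/4.5,z)
for n,q in dict(green=(132,231),yellow=(364,147),red=(291,295),blue=(211,426),white=(440,376)).items(): print(n,V(*q,.075))
for q in[(42,178),(430,50),(557,430),(170,565)]:print('crate',V(*q,.038))
E
python3 m.py
```

```text
foot [ 0.5100771  -0.20352541  0.15042865] [ 0.0015  0.0002  0.0027  0.0002 -0.0024 -0.0006  0.0021 -0.0037]
hub [ 0.51056667 -0.20542364  0.05      ]
blue [np.float64(19.926782551801974), np.float64(-7.525804549589417)] 6.200489001106279 [0.13989964 0.05071694 0.012     ]
red [np.float64(65.31538655707507), np.float64(92.92025265173464)] 79.11781960440486 [0.06247679 0.13593042 0.012     ]
yellow [np.float64(137.1655876525802), np.float64(166.31228496296526)] 151.73893630777275 [-0.10784274  0.09998385  0.012     ]
green [np.float64(-150.33963651537775), np.float64(-122.15691259974375)] -136.24827455756076 [-0.1300894  -0.07408246  0.012     ]
white [np.float64(-51.05023216217349), np.float64(-78.74169120918229)] -64.89596168567789 [ 0.09280036 -0.11480456  0.012     ]
knob [ 0.56917523 -0.26431445  0.086     ] 0.0847814719867162 -45.80805483719073
open edge 0.12702607358307932 103.12612192780273
open edge 0.04280648619612983 105.30911341067842
open edge 0.0448513173584657 165.2454631190346
open edge 0.12424668199583555 163.83396530204672
green [0.57205846 0.32103248 0.075     ]
yellow [0.61040553 0.21189624 0.075     ]
red [0.54045072 0.24629804 0.075     ]
blue [0.47953061 0.28348502 0.075     ]
white [0.5010262 0.1765297 0.075    ]
crate [0.60369052 0.37416966 0.038     ]
crate [0.66445457 0.18464666 0.038     ]
crate [0.47607504 0.12409742 0.038     ]
crate [0.41468186 0.31059798 0.038     ]
```

```bash
python3 - <<'E'
from h import *
t=pickle.load(open('pics/top0.pkl','rb'));s=pickle.load(open('pics/scene0.pkl','rb'))
def tri(a,b):
    oa=np.array(t["cam_to_world"])[:3,3];da=back(t,*a,0)-oa;ob=np.array(s["cam_to_world"])[:3,3];db=back(s,*b,0)-ob
    x=np.linalg.lstsq(np.c_[da,-db],ob-oa,rcond=None)[0];p=oa+da*x[0];q=ob+db*x[1];return p,np.linalg.norm(p-q)
print('jar',tri((408,52),(84,333)))
print('blue cap',tri((95+211/4.5,135+426/4.5),(366,163)))
print('knob',tri((400,182.5),(113,211)))
print('mach',back(t,437,65,0),back(t,500,160,0))
print('bluebox',back(t,485,245,0), back(t,495,195,0))
crop(s,60,130,240,275,4,'pics/s_car.png');crop(s,285,145,425,255,5,'pics/s_cr.png')
E
```

```text
jar (array([ 0.83628528, -0.27894788,  0.1357902 ]), np.float64(0.013444856944875178))
blue cap (array([0.47961519, 0.28391285, 0.07297681]), np.float64(0.0026485821128489264))
knob (array([ 0.56947929, -0.2650519 ,  0.08362498]), np.float64(1.2998906493291428e-05))
mach [ 8.58405237e-01 -3.92540203e-01  2.22044605e-16] [ 0.62895589 -0.52692718  0.        ]
bluebox [ 0.4335358  -0.47872911  0.        ] [ 0.54756442 -0.50959895  0.        ]
```

View pics/s_car.png

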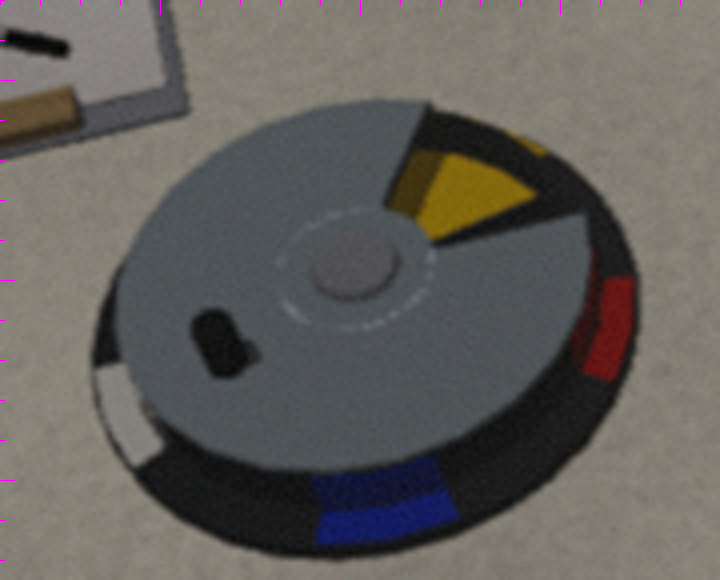

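View pics/s_cr.png

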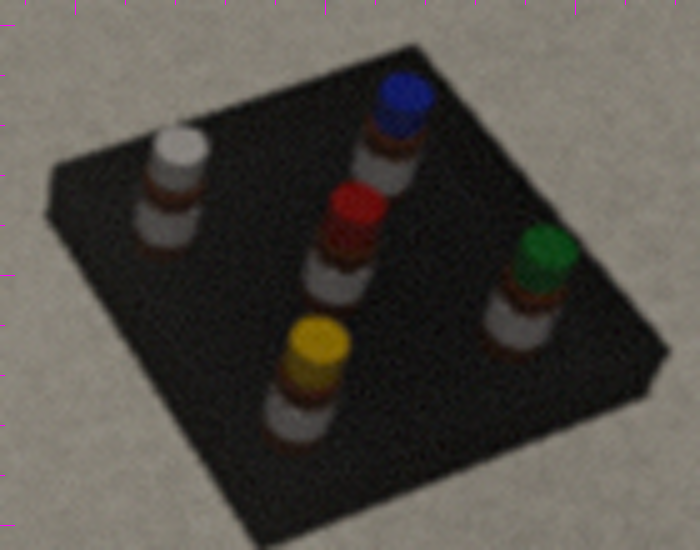

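{"fn": "move_arm", "kwargs": {
  "moves": [
    [1,2,2,0,0,0,0],
    [1,6,6,0,0,0,0],
    [1,10,10,0,0,0,0],
    [1,14,14,0,0,0,0],
    [1,18,18,0,0,0,0],
    [1,22,22,0,0,0,0],
    [1,26,26,0,0,0,0],
    [1,30,30,-1,0,0,0],
    [1,33,33,-2,0,0,0],
    [0.6,34.4,34.4,-4,0,0,0],
    [0.6,34.4,34.4,-5,0,0,0],
    [0.6,34.4,34.4,-5,0,0,0]
  ]
}}

```text
time_s: 1.65
tool_pos: [0.5672, -0.2664, 0.1513]
orientation: [-0.001, 0.985, 0.175, -0.001]
force: [-0.1, -0.7, 0.2]
gripper_width: 0.0664
```

```bash
python3 - <<'E'
from station import *
from h import *
s=state();print(s["time_s"],s["tool_pos"],s["orientation"],s["q"].round(2),s["force"].round(1))
c=camera("wrist");pickle.dump(c,open('pics/w1.pkl','wb'));cv2.imwrite('pics/w1.png',c["frame"])
print(proj(c,[[.5695,-.2645,.086],[.5105,-.2045,.05]]))
E
```

```text
1.65 [ 0.56721462 -0.26638529  0.1513247 ] [-0.00108158  0.98450455  0.17534945 -0.00148398] [ 0.79  0.54 -0.54  1.65  0.31  1.04 -1.07] [-0.1 -0.7  0.2]
[[255.02440204 194.46973778]
 [178.83124629 216.87262807]]
```

View pics/w1.png

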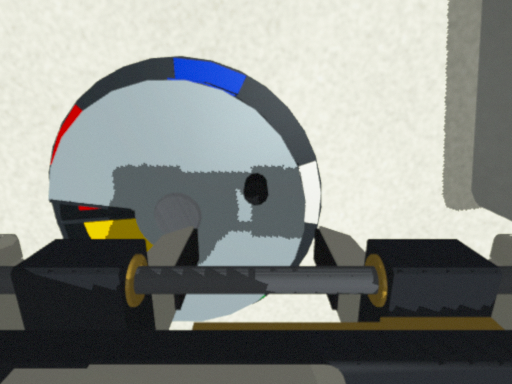

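```bash
python3 - <<'E'
from h import *
c=pickle.load(open('pics/w1.pkl','rb'));crop(c,225,155,285,215,10,'pics/w1c.png')
print(np.array(c["cam_to_world"]).round(3))
crop(c,40,50,330,250,2.7,'pics/w1d.png')
E
```

```text
[[ 0.346 -0.898 -0.271  0.641]
 [-0.938 -0.332 -0.098 -0.24 ]
 [-0.002  0.288 -0.958  0.333]
 [ 0.     0.     0.     1.   ]]
```

View pics/w1c.png

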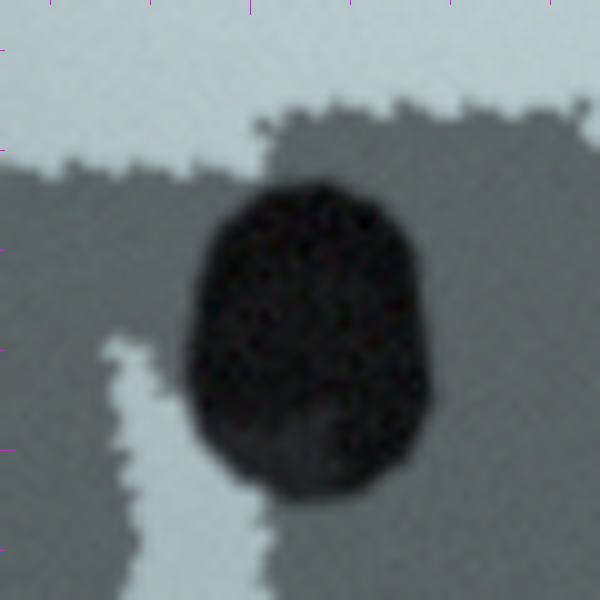

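View pics/w1d.png

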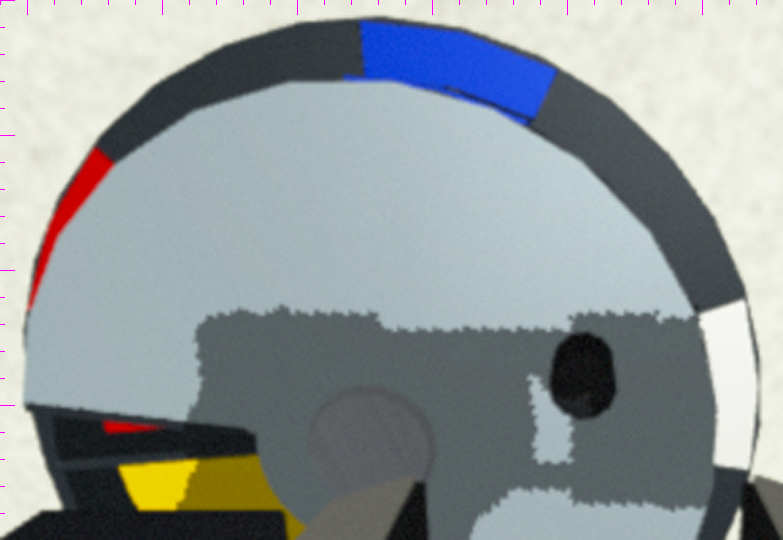

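{"fn": "move_arm", "kwargs": {
  "moves": [
    [0.6,0.2,0.2,-2,0,0,0],
    [0.6,0.2,0.2,-6,0,0,0],
    [0.6,0.2,0.2,-9,0,0,0],
    [0.6,0.2,0.2,-9.3,0,0,0],
    [0.6,0.2,0.2,-9.3,0,0,0],
    [0.2,0.2,0.2,-9.3,0,0,0],
    [0.1,0.2,0.2,-9.3,0,0,0],
    [0,0.2,0.2,-9.3,0,0,0],
    [0,0.2,0.2,-9.3,0,0,0],
    [0,0.2,0.2,-9.3,0,0,0]
  ]
}}

```text
time_s: 2.95
tool_pos: [0.5698, -0.265, 0.0595]
orientation: [-0.0, 0.985, 0.175, -0.001]
force: [-0.7, 0.2, 2.9]
gripper_width: 0.0193
```

```bash
python3 - <<'E'
from station import *
from h import *
s=state();print(s["time_s"],s["tool_pos"],s["orientation"],s["q"].round(2),s["force"].round(1),s["gripper_width"])
C=np.array([.5105,-.2045]);p=s["tool_pos"][:2]
r=np.hypot(*(p-C));print(r,np.degrees(np.arctan2(*(p-C)[::-1])))
a0=np.arctan2(*(p-C)[::-1])
for i in range(0,17):
    a=a0+(np.radians(-172.8)-a0)*i/16; q=C+.085*np.array([np.cos(a),np.sin(a)]);print(i,((q-p)*100).round(2),q.round(4))
E
```

```text
2.95 [ 0.56981605 -0.26500866  0.05954995] [-4.87080718e-04  9.84578552e-01  1.74940809e-01 -7.42943949e-04] [ 0.75  0.65 -0.5   1.71  0.38  0.88 -1.12] [-0.7  0.2  2.9] 0.019294324116716402
0.08473306645038162 -45.570242088312575
0 [ 0.02 -0.02] [ 0.57   -0.2652]
1 [-0.88 -0.78] [ 0.561  -0.2728]
2 [-1.87 -1.42] [ 0.5511 -0.2792]
3 [-2.94 -1.91] [ 0.5404 -0.2841]
4 [-4.07 -2.24] [ 0.5291 -0.2874]
5 [-5.24 -2.42] [ 0.5174 -0.2892]
6 [-6.42 -2.44] [ 0.5056 -0.2894]
7 [-7.59 -2.29] [ 0.4939 -0.2879]
8 [-8.72 -1.98] [ 0.4826 -0.2848]
9 [-9.81 -1.51] [ 0.4717 -0.2801]
10 [-10.82  -0.9 ] [ 0.4616 -0.2741]
11 [-11.73  -0.16] [ 0.4525 -0.2666]
12 [-12.54   0.7 ] [ 0.4444 -0.258 ]
13 [-13.21   1.67] [ 0.4377 -0.2483]
14 [-13.75   2.72] [ 0.4323 -0.2379]
15 [-14.14   3.83] [ 0.4285 -0.2267]
16 [-14.36   4.99] [ 0.4262 -0.2152]
```

{"fn": "move_arm", "kwargs": {
  "moves": [
    [0,-0.4,-0.4,0,0,0,0],
    [0,-0.9,-0.8,0,0,0,0],
    [0,-1.9,-1.4,0,0,0,0],
    [0,-2.9,-1.9,0,0,0,0],
    [0,-4.1,-2.2,0,0,0,0],
    [0,-5.2,-2.4,0,0,0,0],
    [0,-6.4,-2.4,0,0,0,0],
    [0,-7.6,-2.3,0,0,0,0],
    [0,-8.7,-2.0,0,0,0,0],
    [0,-8.7,-2.0,0,0,0,0]
  ]
}}

```text
time_s: 4.2
tool_pos: [0.4821, -0.283, 0.0595]
orientation: [-0.001, 0.984, 0.175, -0.001]
force: [1.3, 8.0, 1.4]
gripper_width: 0.0193
```

```bash
cat > st.py <<'E'
from station import *
from h import *
s=state();print(s["time_s"],s["tool_pos"],s["orientation"],s["q"].round(2),s["force"].round(1),s["gripper_width"])
C=np.array([.5105,-.2045]);p=s["tool_pos"][:2]
r=np.hypot(*(p-C));print(r,np.degrees(np.arctan2(*(p-C)[::-1])))
a0=np.arctan2(*(p-C)[::-1])
for i in range(0,10):
    a=a0+(np.radians(-172.8)-a0)*i/9; q=C+.085*np.array([np.cos(a),np.sin(a)]);print(i,((q-p)*100).round(2),q.round(4))
E
python3 st.py
```

```text
4.2 [ 0.48207898 -0.28303189  0.05951257] [-1.45094883e-03  9.84492311e-01  1.75420728e-01 -5.94112860e-04] [ 0.88  0.55 -0.51  1.89  0.36  0.8  -1.04] [1.3 8.  1.4] 0.01929297094926442
0.08351653760824644 -109.89540573414835
0 [-0.05 -0.14] [ 0.4816 -0.2844]
1 [-1.    0.27] [ 0.4721 -0.2803]
2 [-1.9  0.8] [ 0.4631 -0.2751]
3 [-2.72  1.42] [ 0.4549 -0.2688]
4 [-3.46  2.15] [ 0.4475 -0.2615]
5 [-4.11  2.96] [ 0.441  -0.2534]
6 [-4.65  3.84] [ 0.4356 -0.2446]
7 [-5.08  4.78] [ 0.4312 -0.2352]
8 [-5.4   5.77] [ 0.4281 -0.2253]
9 [-5.59  6.79] [ 0.4262 -0.2152]
```

```bash
sed -i 's/-.2045\]/-.2033]/' st.py; python3 st.py
```

```text
4.2 [ 0.48207898 -0.28303189  0.05951257] [-1.45094883e-03  9.84492311e-01  1.75420728e-01 -5.94112860e-04] [ 0.88  0.55 -0.51  1.89  0.36  0.8  -1.04] [1.3 8.  1.4] 0.01929297094926442
0.0846459011711058 -109.61898737914751
0 [-0.01 -0.03] [ 0.482  -0.2834]
1 [-0.97  0.38] [ 0.4724 -0.2793]
2 [-1.87  0.9 ] [ 0.4634 -0.274 ]
3 [-2.7   1.53] [ 0.4551 -0.2678]
4 [-3.44  2.25] [ 0.4476 -0.2605]
5 [-4.1   3.06] [ 0.4411 -0.2524]
6 [-4.64  3.95] [ 0.4356 -0.2435]
7 [-5.08  4.89] [ 0.4313 -0.2341]
8 [-5.4   5.89] [ 0.4281 -0.2242]
9 [-5.59  6.91] [ 0.4262 -0.214 ]
```

{"fn": "move_arm", "kwargs": {
  "moves": [
    [0,-1.0,0.4,0,0,0,0],
    [0,-1.9,0.9,0,0,0,0],
    [0,-2.7,1.5,0,0,0,0],
    [0,-3.4,2.3,0,0,0,0],
    [0,-4.1,3.1,0,0,0,0],
    [0,-4.6,3.9,0,0,0,0],
    [0,-5.1,4.9,0,0,0,0],
    [0,-5.4,5.9,0,0,0,0],
    [0,-5.6,6.9,0,0,0,0],
    [0,-5.6,6.9,0,0,0,0],
    [0,-5.6,6.9,0,0,0,0]
  ]
}}

```text
time_s: 5.58
tool_pos: [0.4272, -0.2148, 0.0597]
orientation: [-0.001, 0.985, 0.175, 0.001]
force: [6.2, 2.3, -4.7]
gripper_width: 0.0195
```

```bash
python3 st.py; python3 - <<'E'
from station import *
from h import *
for n in("top","scene"):
    c=camera(n);pickle.dump(c,open(f'pics/{n}2.pkl','wb'))
    if n=="top":crop(c,290,135,440,285,4,'pics/t2.png')
    else:crop(c,60,130,240,275,4,'pics/s2.png')
E
```

```text
5.575 [ 0.42722055 -0.21477584  0.05967506] [-6.15822275e-04  9.84503895e-01  1.75358775e-01  1.00076334e-03] [ 0.87  0.43 -0.54  2.08  0.34  0.71 -1.11] [ 6.2  2.3 -4.7] 0.019489039024398507
0.08406640992084839 -172.15409960548868
0 [-0.09 -0.01] [ 0.4263 -0.2149]
1 [-0.09 -0.  ] [ 0.4263 -0.2148]
2 [-0.1   0.01] [ 0.4263 -0.2147]
3 [-0.1   0.02] [ 0.4263 -0.2146]
4 [-0.1   0.03] [ 0.4262 -0.2145]
5 [-0.1   0.04] [ 0.4262 -0.2144]
6 [-0.1   0.05] [ 0.4262 -0.2143]
7 [-0.1   0.06] [ 0.4262 -0.2142]
8 [-0.1   0.07] [ 0.4262 -0.2141]
9 [-0.11  0.08] [ 0.4262 -0.214 ]
```

View pics/t2.png

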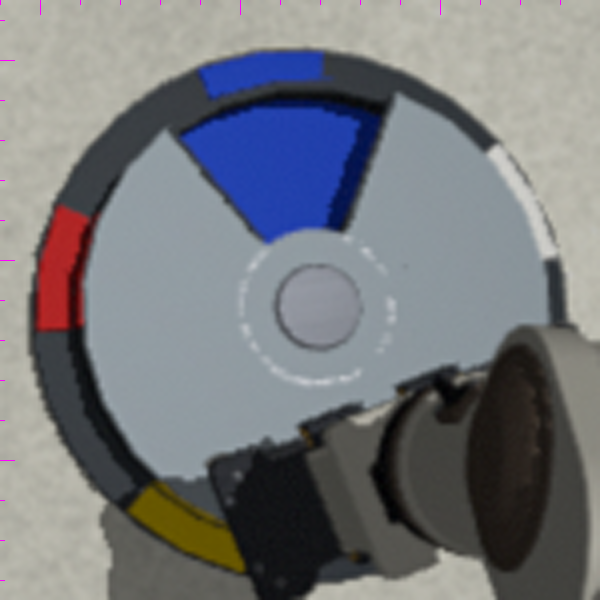

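View pics/s2.png

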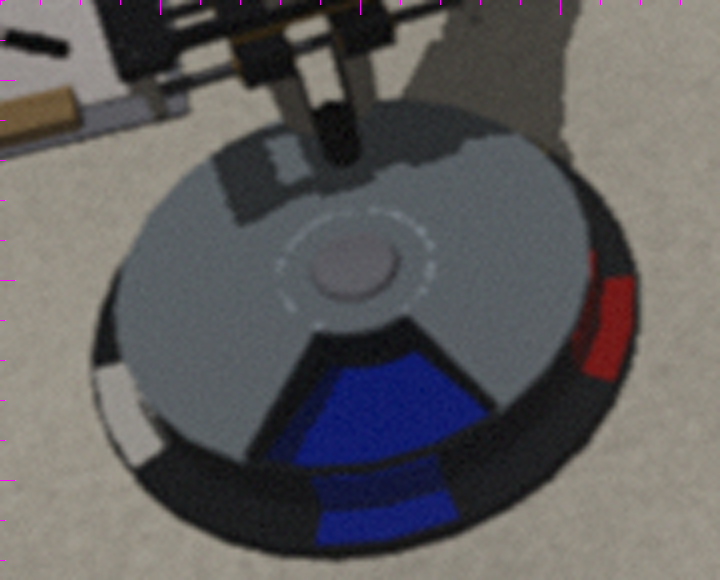

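```bash
python3 - <<'E'
from h import *
c=pickle.load(open('pics/top2.pkl','rb'));B=lambda x,y,z:back(c,290+x/4,135+y/4,z)
C=np.array([.5103,-.2040])
print('hub',B(319,308,.052))
for q in[(168,128),(398,93),(265,243),(342,230)]:
    d=B(*q,.05)[:2]-C;print(np.hypot(*d),np.degrees(np.arctan2(d[1],d[0])))
s=pickle.load(open('pics/scene2.pkl','rb'));S=lambda x,y,z:back(s,60+x/4,130+y/4,z)
print('hub',S(354,268,.052))
for q in[(247,461),(497,406),(316,332),(405,317)]:
    d=S(*q,.05)[:2]-C;print(np.hypot(*d),np.degrees(np.arctan2(d[1],d[0])))
A=[np.degrees(np.arctan2(*(S(*q,.012)[:2]-C)[::-1])) for q in((316,543),(459,517))];print('blue tab',A,np.mean(A))
E
```

```text
hub [ 0.50987257 -0.20545609  0.052     ]
0.12660679023515733 37.5990911140929
0.12832223687361125 -23.321136908338094
0.04441150964717873 36.17641512157506
0.045364177364475566 -21.219407023787813
hub [ 0.51463291 -0.20340758  0.052     ]
0.12934059780674192 -20.626225185120337
0.12730032767756316 38.05524778347658
0.04746101531253916 -21.34931673406713
0.048558583133230096 36.970567905136264
blue tab [np.float64(-6.677334413273707), np.float64(21.105703512279522)] 7.2141845495029076
```

{"fn": "move_arm", "kwargs": {
  "moves": [
    [0.3,0,0,0,0,0,0],
    [0.6,0,0,0,0,0,0],
    [0.6,0,0,0,0,0,0],
    [0.6,0,0,2,0,0,0],
    [0.6,0,0,6,0,0,0],
    [0.6,0,2,11,0,0,0],
    [0.6,0.5,6,13,0,0,0],
    [0.6,1,11,13,0,0,0],
    [0.6,1.5,16,13,0,0,0],
    [0.6,2,21,13,0,0,0],
    [0.6,2.5,26,13,0,0,0],
    [0.6,3,31,13,0,0,0]
  ]
}}

```text
time_s: 7.18
tool_pos: [0.4572, 0.096, 0.1898]
orientation: [-0.0, 0.985, 0.175, 0.001]
force: [0.2, 0.1, -0.1]
gripper_width: 0.055
```

```bash
python3 st.py|head -1; python3 - <<'E'
from station import *
from h import *
c=camera("top");pickle.dump(c,open('pics/top3.pkl','wb'));cv2.imwrite('pics/top3.png',c["frame"])
E
```

```text
7.175 [0.45717116 0.09596509 0.189801  ] [-4.40087691e-05  9.84596248e-01  1.74839637e-01  1.15248820e-03] [ 0.48  0.24 -0.84  2.    0.21  0.99 -1.68] [ 0.2  0.1 -0.1] 0.05503530815057005
```

View pics/top3.png

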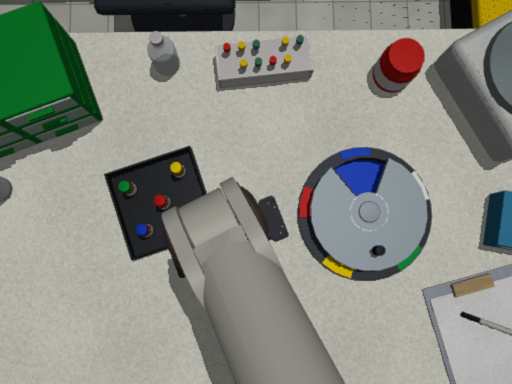

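{"fn": "move_arm", "kwargs": {
  "moves": [
    [0.5,0.5,4,0,0,0,0],
    [0.5,1,8,0,0,0,0],
    [0.5,1.5,12,-1,0,0,0],
    [0.5,2,16,-2,0,0,0],
    [0.5,2.2,18.5,-3,0,0,0],
    [0.5,2.2,18.8,-4,0,0,0],
    [0.5,2.2,18.8,-4,0,0,0]
  ]
}}

```text
time_s: 8.1
tool_pos: [0.4787, 0.2905, 0.1495]
orientation: [-0.002, 0.984, 0.179, 0.002]
force: [0.5, -1.1, 0.4]
gripper_width: 0.0457
```

```bash
python3 st.py|head -1; python3 - <<'E'
from station import *
from h import *
c=camera("wrist");pickle.dump(c,open('pics/w4.pkl','wb'));cv2.imwrite('pics/w4.png',c["frame"])
print(proj(c,[.4795,.2838,.075]))
E
```

```text
8.1 [0.47874068 0.29053132 0.14949238] [-0.00166894  0.9839339   0.17851858  0.001554  ] [ 0.04  0.49 -0.81  1.83  0.41  1.   -2.15] [ 0.5 -1.1  0.4] 0.04569688188066896
[[263.53805264 196.74811222]]
```

View pics/w4.png

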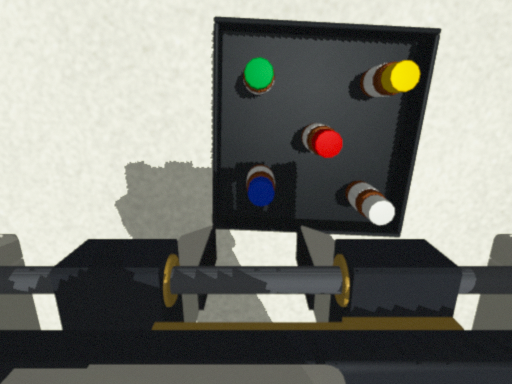

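{"fn": "move_arm", "kwargs": {
  "moves": [
    [0.5,0.1,-0.6,0,0,0,0],
    [0.5,0.1,-0.6,0,0,0,0],
    [0.5,0.1,-0.6,0,0,0,0]
  ]
}}

```text
time_s: 8.52
tool_pos: [0.4808, 0.2837, 0.1505]
orientation: [-0.002, 0.984, 0.177, 0.002]
force: [-0.6, -0.3, 0.6]
gripper_width: 0.0456
```

```bash
python3 st.py|head -1; python3 - <<'E'
from station import *
from h import *
c=camera("wrist");pickle.dump(c,open('pics/w5.pkl','wb'))
crop(c,230,150,295,215,9,'pics/w5.png')
print(proj(c,[.4795,.2838,.075]))
E
```

```text
8.525 [0.48075389 0.28374609 0.15048054] [-0.0016478   0.98411644  0.17749943  0.00246297] [ 0.05  0.48 -0.81  1.83  0.41  1.   -2.14] [-0.6 -0.3  0.6] 0.04562591381254345
[[255.53910232 196.00558091]]
```

View pics/w5.png

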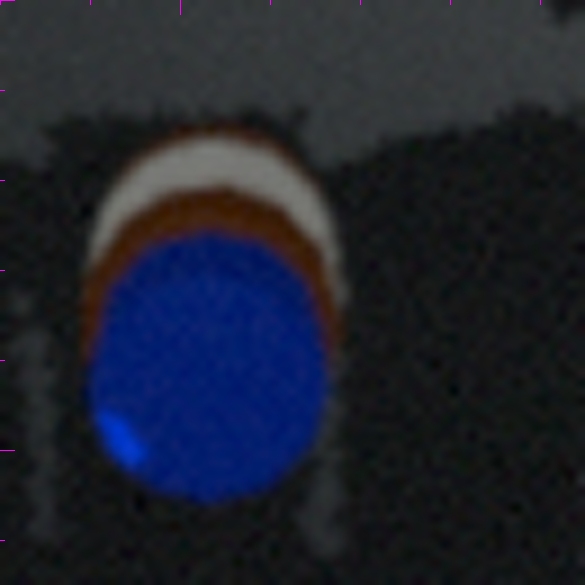

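```bash
python3 - <<'E'
from h import *
c=pickle.load(open('pics/w5.pkl','rb'));print(back(c,253.1,193,.075))
c=pickle.load(open('pics/w1.pkl','rb'));print(back(c,256.1,193.5,.086))
E
```

```text
[0.48135653 0.28681264 0.075     ]
[ 0.57063348 -0.26506331  0.086     ]
```

{"fn": "move_arm", "kwargs": {
  "moves": [
    [0.42,0,0.2,-1,0,0,0],
    [0.42,0,0.2,-4,0,0,0],
    [0.42,0,0.2,-7,0,0,0],
    [0.42,0,0.2,-9.5,0,0,0],
    [0.42,0,0.2,-10.6,0,0,0],
    [0.42,0,0.2,-10.7,0,0,0],
    [0.42,0,0.2,-10.7,0,0,0]
  ]
}}

```text
time_s: 9.45
tool_pos: [0.4811, 0.2866, 0.0441]
orientation: [-0.002, 0.984, 0.178, 0.003]
force: [0.2, -0.4, 0.7]
gripper_width: 0.0385
```

```bash
python3 st.py|head -1; python3 - <<'E'
from station import *
from h import *
c=camera("scene");pickle.dump(c,open('pics/s6.pkl','wb'))
crop(c,285,110,425,255,5,'pics/s6.png')
E
```

```text
9.45 [0.48106861 0.28664479 0.04414062] [-0.00200373  0.98405637  0.17782105  0.00295279] [-0.04  0.63 -0.71  1.9   0.55  0.82 -2.25] [ 0.2 -0.4  0.7] 0.0385321777552278
```

View pics/s6.png

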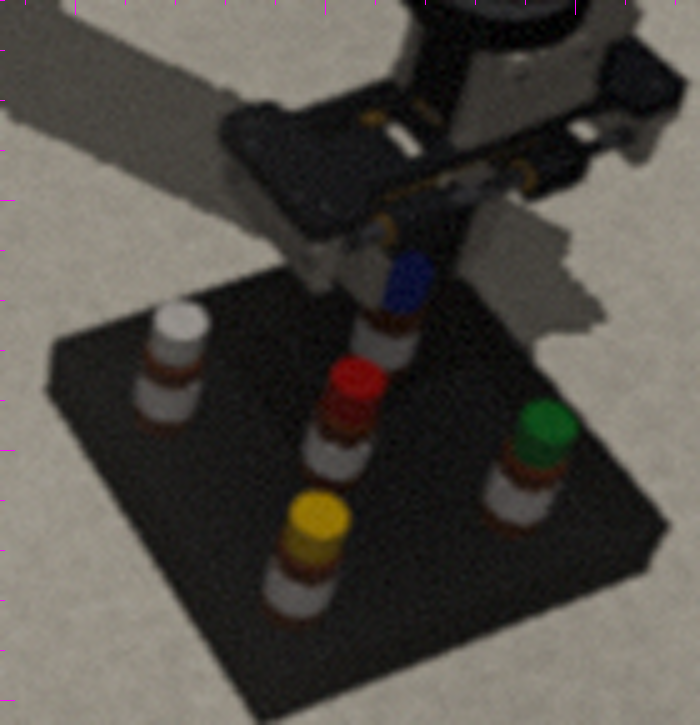

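{"fn": "move_arm", "kwargs": {
  "moves": [
    [0.3,0,0,-0.2,0,0,0],
    [0.2,0,0,-0.2,0,0,0],
    [0.1,0,0,-0.2,0,0,0],
    [0,0,0,-0.2,0,0,0],
    [0,0,0,-0.2,0,0,0],
    [0,0,0,-0.2,0,0,0]
  ]
}}

```text
time_s: 10.25
tool_pos: [0.4816, 0.2869, 0.0428]
orientation: [-0.002, 0.984, 0.178, 0.004]
force: [-0.5, -0.1, 5.8]
gripper_width: 0.0229
```

```bash
python3 st.py|head -1
```

```text
10.25 [0.4816357  0.28690502 0.04275075] [-0.00212803  0.98406145  0.17777972  0.00359254] [-0.04  0.63 -0.71  1.9   0.55  0.81 -2.25] [-0.5 -0.1  5.8] 0.022862259290837936
```

```bash
python3 - <<'E'
from station import *
from h import *
c=camera("scene");crop(c,335,130,395,195,10,'pics/s7.png')
c=camera("wrist");cv2.imwrite('pics/w7.png',c["frame"])
E
```

```text
(no output)
```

View pics/s7.png

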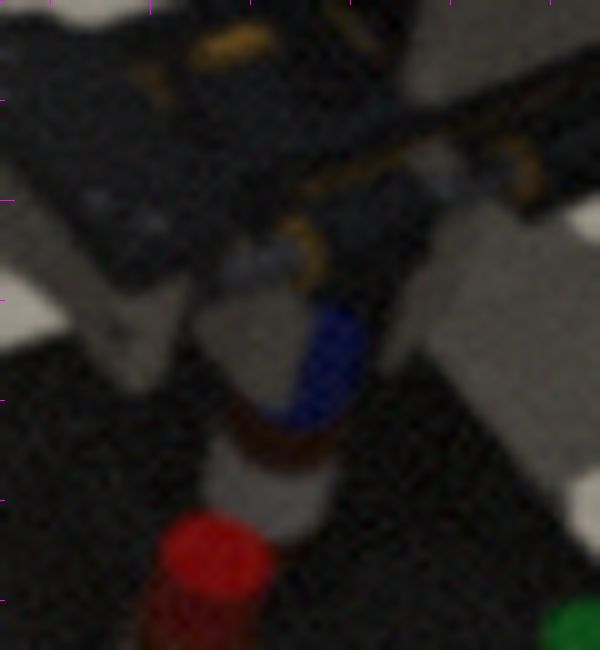

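View pics/w7.png

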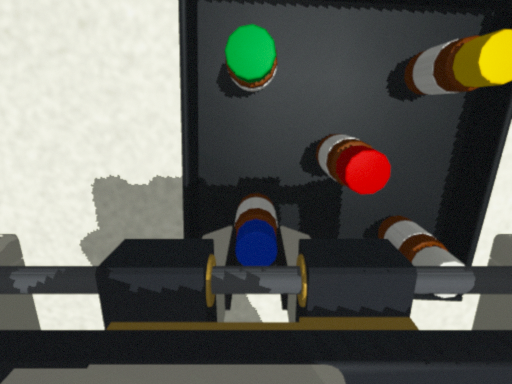

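{"fn": "move_arm", "kwargs": {
  "moves": [
    [0,0,0,0.3,0,0,0],
    [0,0,0,0.8,0,0,0],
    [0,0,0,1.5,0,0,0],
    [0,0,0,2,0,0,0],
    [0,0,0,2,0,0,0]
  ]
}}

```text
time_s: 10.98
tool_pos: [0.482, 0.2871, 0.0633]
orientation: [-0.002, 0.984, 0.178, 0.004]
force: [0.1, -0.1, -0.3]
gripper_width: 0.0228
```

```bash
python3 st.py|head -1; python3 - <<'E'
from station import *
from h import *
c=camera("scene");pickle.dump(c,open('pics/s8.pkl','wb'));crop(c,335,110,395,175,10,'pics/s8.png')
c=camera("wrist");cv2.imwrite('pics/w8.png',c["frame"])
E
```

```text
10.975 [0.4819806  0.28712447 0.06331704] [-0.00227484  0.98406978  0.17772177  0.0040573 ] [-0.02  0.6  -0.73  1.89  0.53  0.85 -2.23] [ 0.1 -0.1 -0.3] 0.022846337473159783
```

View pics/s8.png

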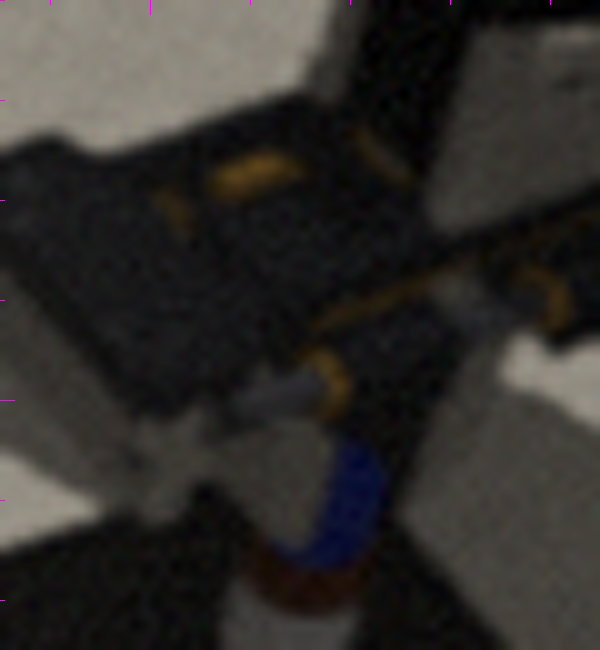

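View pics/w8.png

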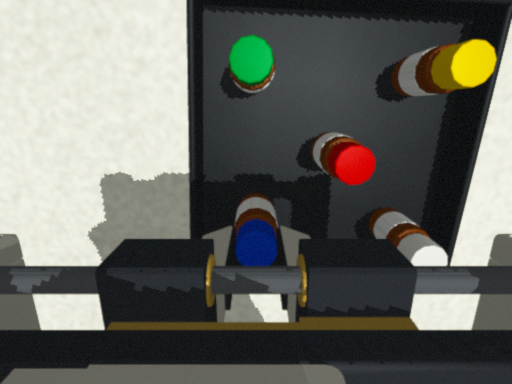

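{"fn": "move_arm", "kwargs": {
  "moves": [
    [0,0,0,2,0,0,0],
    [0,0,0,5,0,0,0],
    [0,0,0,9,0,0,0],
    [0,0.5,-2,12,0,0,0],
    [0,1,-5,13,0,0,0],
    [0,2,-9,13,0,0,0],
    [0,3,-13,13,0,0,0],
    [0,4,-17,13,0,0,0],
    [0,5,-21,13,0,0,0],
    [0,6,-25,13,0,0,0],
    [0,7,-29,13,0,0,0],
    [0,8,-33,13,0,0,0]
  ]
}}

```text
time_s: 12.58
tool_pos: [0.5621, -0.0442, 0.1942]
orientation: [-0.002, 0.984, 0.178, 0.004]
force: [0.0, 0.4, -1.3]
gripper_width: 0.0229
```

```bash
python3 st.py|head -1
```

```text
12.575 [ 0.56208561 -0.04423526  0.19418312] [-0.00191971  0.9840298   0.17794304  0.00423528] [ 0.64  0.42 -0.77  1.78  0.32  1.07 -1.45] [ 0.   0.4 -1.3] 0.02290659381104508
```

Target (0.5946, -0.1935): shift +3.2, -14.9.

{"fn": "move_arm", "kwargs": {
  "moves": [
    [0,0.9,-4,0,0,0,0],
    [0,1.8,-8,0,0,0,0],
    [0,2.5,-11.5,-1,0,0,0],
    [0,3.0,-14,-2,0,0,0],
    [0,3.2,-14.9,-4,0,0,0],
    [0,3.2,-14.9,-5,0,0,0],
    [0,3.2,-14.9,-5,0,0,0],
    [0,3.2,-14.9,-5,0,0,0]
  ]
}}

```text
time_s: 13.58
tool_pos: [0.5946, -0.1915, 0.1447]
orientation: [-0.002, 0.984, 0.179, 0.005]
force: [0.4, 0.9, -0.7]
gripper_width: 0.0225
```

```bash
python3 st.py|head -1; python3 - <<'E'
from station import *
from h import *
c=camera("scene");pickle.dump(c,open('pics/s9.pkl','wb'));crop(c,60,90,240,275,3.2,'pics/s9.png')
c=camera("wrist");pickle.dump(c,open('pics/w9.pkl','wb'));cv2.imwrite('pics/w9.png',c["frame"])
c=camera("top");crop(c,290,135,440,285,4,'pics/t9.png')
E
```

```text
13.575 [ 0.5945569  -0.1914593   0.14465744] [-0.0021088   0.98380811  0.17915435  0.00456876] [ 0.77  0.57 -0.68  1.67  0.4   1.04 -1.25] [ 0.4  0.9 -0.7] 0.022517641470639796
```

View pics/s9.png

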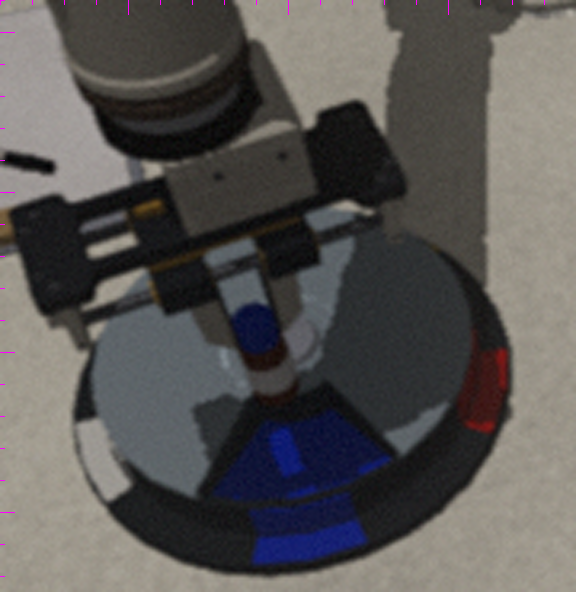

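View pics/w9.png

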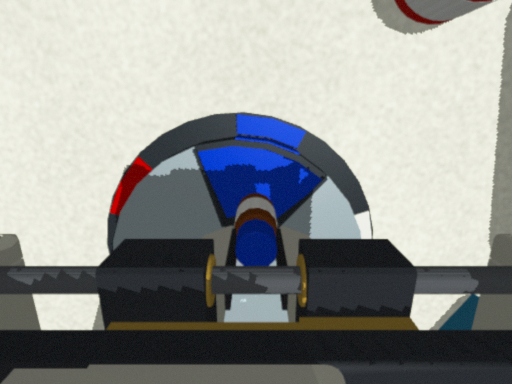

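View pics/t9.png

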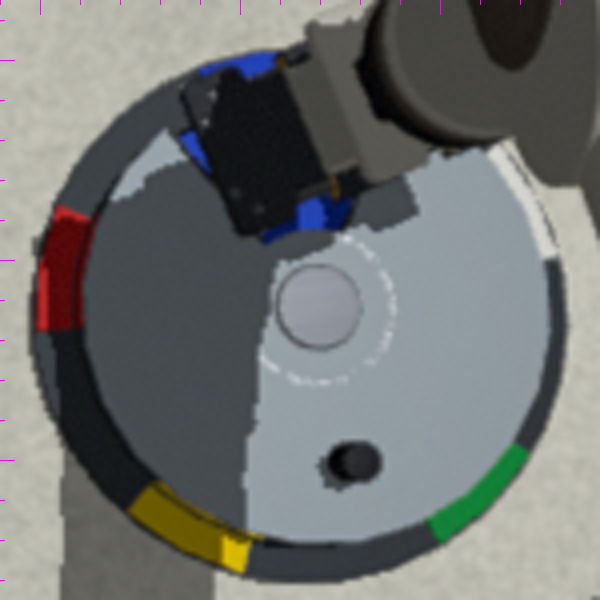

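```bash
python3 - <<'E'
from h import *
s=pickle.load(open('pics/s9.pkl','rb'));w=pickle.load(open('pics/w9.pkl','rb'))
crop(s,120,170,170,225,10,'pics/s9c.png')
crop(w,215,180,300,290,6,'pics/w9c.png')
for z in (.172,.177,.182):print(z,proj(s,[.5946,-.1915,z]),proj(w,[.5946,-.1915,z]))
print('bottom',proj(s,[.5946,-.1915,.107]),proj(w,[.5946,-.1915,.107]))
E
```

```text
0.172 [[139.53841293 190.65676635]] [[255.3472112  246.31953952]]
0.177 [[138.95344459 188.94236468]] [[255.32057007 250.37297322]]
0.182 [[138.36237152 187.21007151]] [[255.29233609 254.66875686]]
bottom [[146.6277962  211.43404556]] [[255.59347208 208.85108254]]
```

View pics/s9c.png

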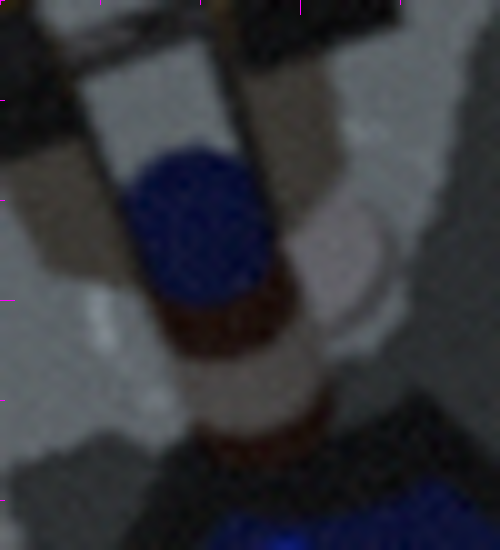

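View pics/w9c.png

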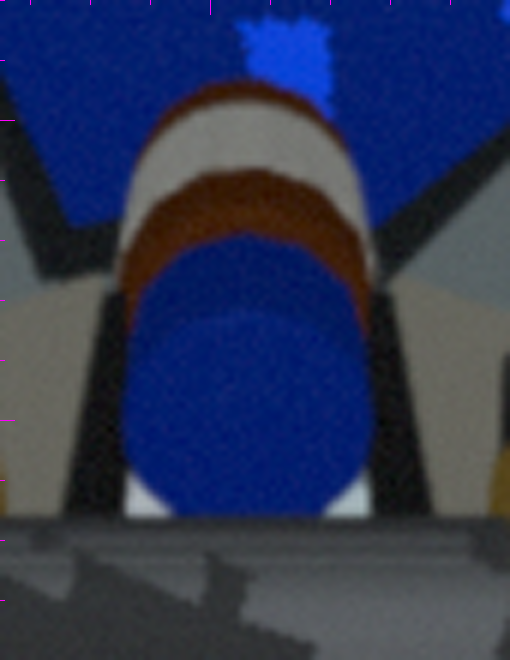

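```bash
python3 - <<'E'
from h import *
from scipy.optimize import least_squares
s=pickle.load(open('pics/s9.pkl','rb'));w=pickle.load(open('pics/w9.pkl','rb'))
a=np.linspace(0,2*np.pi,181);circ=lambda x,y,z,r:np.c_[x+r*np.cos(a),y+r*np.sin(a),z+0*a]
def f(p):
    x,y,z=p;top=circ(x,y,z+.07,.012);bot=circ(x,y,z,.014)
    st=proj(s,top);sb=proj(s,bot);wt=proj(w,top);wb=proj(w,bot)
    return np.array([st[:,1].min()-(170+14.8),st[:,0].min()-(120+12.2),sb[:,1].max()-(170+47.0),wt[:,1].min()-(180+315/6),wb[:,1].min()-(180+82/6),
     (wt[:,0].min()+wt[:,0].max())/2-(215+247/6)])
r=least_squares(f,[.5946,-.1915,.105]);print(r.x,r.fun.round(2))
r=least_squares(lambda z:f([.5946,-.1915,z[0]]),[.105]);print(r.x,r.fun.round(2))
E
```

```text
[ 0.59171992 -0.1930612   0.1025019 ] [-0.5  -0.12  0.49 -0.16  0.19 -0.03]
[0.10961517] [-1.83 -0.27 -0.47 -0.45 -1.32 -0.86]
```

{"fn": "move_arm", "kwargs": {
  "moves": [
    [0,0.2,-0.1,-1,0,0,0],
    [0,0.2,-0.1,-3,0,0,0],
    [0,0.2,-0.1,-5,0,0,0],
    [0,0.2,-0.1,-6.5,0,0,0],
    [0,0.2,-0.1,-7.8,0,0,0],
    [0,0.2,-0.1,-8.5,0,0,0],
    [0,0.2,-0.1,-8.7,0,0,0],
    [0,0.2,-0.1,-8.7,0,0,0]
  ]
}}

```text
time_s: 14.72
tool_pos: [0.597, -0.1936, 0.0583]
orientation: [-0.002, 0.984, 0.179, 0.005]
force: [0.1, -0.3, -0.4]
gripper_width: 0.0224
```

```bash
python3 st.py|head -1
```

```text
14.725 [ 0.59700573 -0.19358268  0.05831041] [-0.00150261  0.98391792  0.17854345  0.00504997] [ 0.73  0.68 -0.62  1.72  0.48  0.9  -1.31] [ 0.1 -0.3 -0.4] 0.022364682412486462
```

{"fn": "move_arm", "kwargs": {
  "moves": [
    [0,-0.1,0,-0.2,0,0,0],
    [0,-0.1,0,-0.3,0,0,0],
    [0,-0.1,0,-0.4,0,0,0]
  ]
}}

```text
time_s: 15.1
tool_pos: [0.5961, -0.1937, 0.0545]
orientation: [-0.001, 0.984, 0.178, 0.005]
force: [-0.5, -0.1, -1.2]
gripper_width: 0.0228
```

{"fn": "move_arm", "kwargs": {
  "moves": [
    [0,0,0,-0.2,0,0,0],
    [0,0,0,-0.2,0,0,0]
  ]
}}

```text
time_s: 15.35
tool_pos: [0.596, -0.1936, 0.0523]
orientation: [-0.001, 0.984, 0.179, 0.005]
force: [0.1, 0.5, -0.8]
gripper_width: 0.0225
```

{"fn": "move_arm", "kwargs": {
  "moves": [
    [0,0,0,-0.1,0,0,0],
    [0,0,0,-0.1,0,0,0]
  ]
}}

```text
time_s: 15.6
tool_pos: [0.5958, -0.1937, 0.0511]
orientation: [-0.002, 0.984, 0.178, 0.005]
force: [0.5, 1.0, -1.8]
gripper_width: 0.0228
```

{"fn": "move_arm", "kwargs": {
  "moves": [
    [0,0,0,-0.1,0,0,0],
    [0,0,0,-0.1,0,0,0]
  ]
}}

```text
time_s: 15.85
tool_pos: [0.5958, -0.1936, 0.05]
orientation: [-0.002, 0.984, 0.178, 0.005]
force: [-1.0, -0.6, -0.3]
gripper_width: 0.0226
```

{"fn": "move_arm", "kwargs": {
  "moves": [
    [0,0,0,-0.1,0,0,0],
    [0,0,0,-0.1,0,0,0]
  ]
}}

```text
time_s: 16.1
tool_pos: [0.5964, -0.1935, 0.0498]
orientation: [-0.001, 0.984, 0.179, 0.005]
force: [-0.5, 0.1, 4.6]
gripper_width: 0.0224
```

{"fn": "move_arm", "kwargs": {
  "moves": [
    [0,0,0,-0.1,0,0,0],
    [0,0,0,-0.1,0,0,0]
  ]
}}

```text
time_s: 16.35
tool_pos: [0.597, -0.1934, 0.0498]
orientation: [-0.001, 0.984, 0.179, 0.006]
force: [-0.9, -0.1, 6.3]
gripper_width: 0.0227
```

```bash
python3 st.py|head -1; python3 - <<'E'
from station import *
from h import *
c=camera("scene");pickle.dump(c,open('pics/s10.pkl','wb'));crop(c,100,160,210,260,6,'pics/s10.png')
c=camera("wrist");pickle.dump(c,open('pics/w10.pkl','wb'));crop(c,190,120,330,290,4,'pics/w10.png')
E
```

```text
16.35 [ 0.59698139 -0.19335685  0.04982346] [-0.00105822  0.98389025  0.17867616  0.00580444] [ 0.72  0.69 -0.62  1.72  0.49  0.88 -1.32] [-0.9 -0.1  6.3] 0.022716342991332062
```

View pics/s10.png

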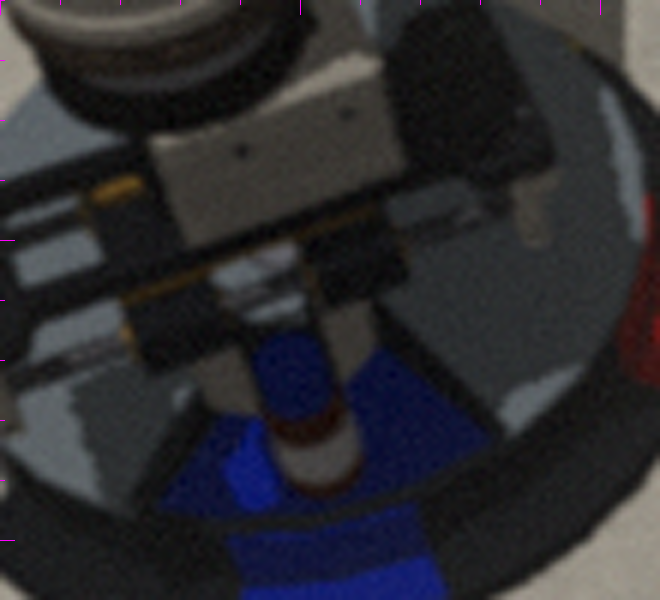

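View pics/w10.png

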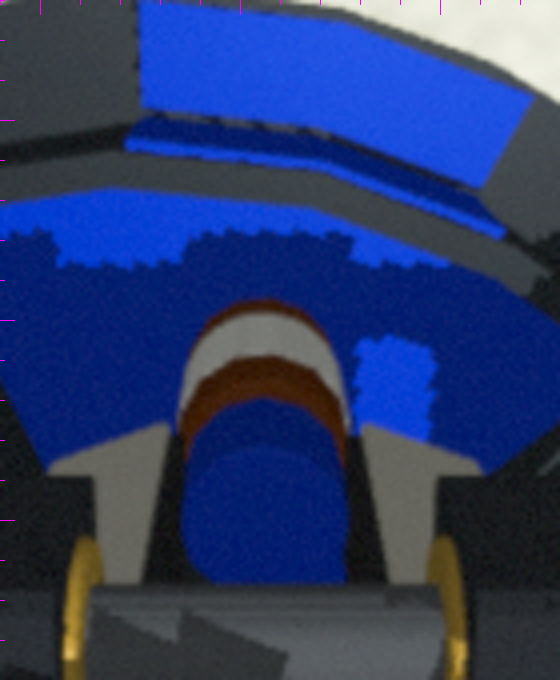

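{"fn": "move_arm", "kwargs": {
  "moves": [
    [0,0,0,0,0,0,0],
    [0.28,0,0,0,0,0,0],
    [0.35,0,0,0,0,0,0],
    [0.4,0,0,0,0,0,0],
    [0.4,0,0,0,0,0,0],
    [0.4,0,0,0.5,0,0,0],
    [0.4,0,0,2,0,0,0],
    [0.4,0,0,5,0,0,0],
    [0.4,0,0,9,0,0,0],
    [0.4,0,0,13,0,0,0],
    [0.4,0,0,15,0,0,0],
    [0.4,0,0,15,0,0,0]
  ]
}}

```text
time_s: 17.95
tool_pos: [0.598, -0.1937, 0.2017]
orientation: [-0.0, 0.984, 0.179, 0.007]
force: [0.2, -0.6, -0.3]
gripper_width: 0.0366
```

```bash
python3 st.py|head -1; python3 - <<'E'
from station import *
from h import *
c=camera("scene");pickle.dump(c,open('pics/s11.pkl','wb'));crop(c,80,130,230,270,5,'pics/s11.png')
c=camera("wrist");pickle.dump(c,open('pics/w11.pkl','wb'));cv2.imwrite('pics/w11.png',c["frame"])
E
```

```text
17.95 [ 0.59799308 -0.19366991  0.20165209] [-4.87657780e-05  9.83901803e-01  1.78565330e-01  7.18768185e-03] [ 0.79  0.52 -0.71  1.62  0.36  1.13 -1.22] [ 0.2 -0.6 -0.3] 0.036625333969217716
```

View pics/s11.png

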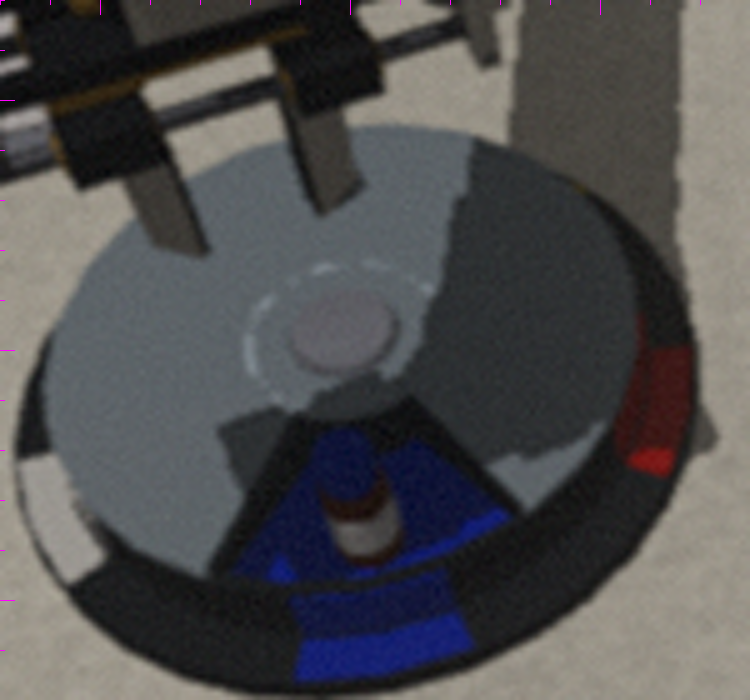

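View pics/w11.png

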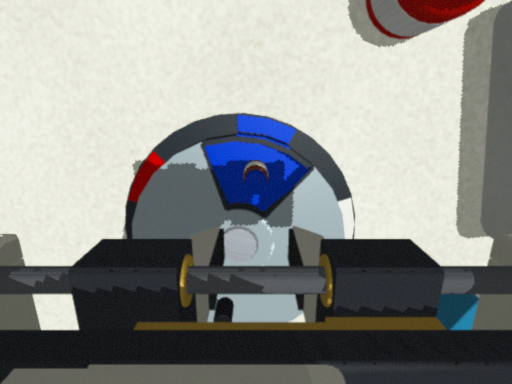

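```bash
python3 - <<'E'
from station import *
from h import *
c=camera("top");cv2.imwrite('pics/t12.png',c["frame"])
E
```

```text
(no output)
```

View pics/t12.png

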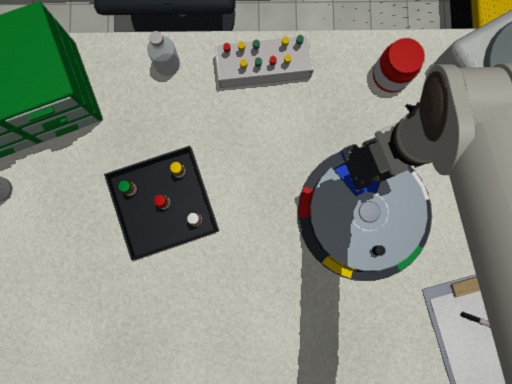

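{"fn": "move_arm", "kwargs": {
  "moves": [
    [0.4,0,0,2,0,0,0],
    [0.4,0,2,5,0,0,0],
    [0.4,-1,5,6,0,0,0],
    [0.4,-3,9,6,0,0,0],
    [0.4,-5,13,6,0,0,0],
    [0.4,-7,17,6,0,0,0],
    [0.4,-8,20,6,0,0,0],
    [0.4,-8,20,6,0,0,0],
    [0.4,-8,20,6,0,0,0]
  ]
}}

```text
time_s: 19.23
tool_pos: [0.516, 0.0059, 0.2584]
orientation: [-0.001, 0.984, 0.178, 0.005]
force: [1.0, -0.8, -0.4]
gripper_width: 0.0367
```

```bash
python3 - <<'E'
from station import *
from h import *
c=camera("top");cv2.imwrite('pics/t13.png',c["frame"]);crop(c,290,135,440,285,4,'pics/t13c.png')
E
```

```text
(no output)
```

View pics/t13.png

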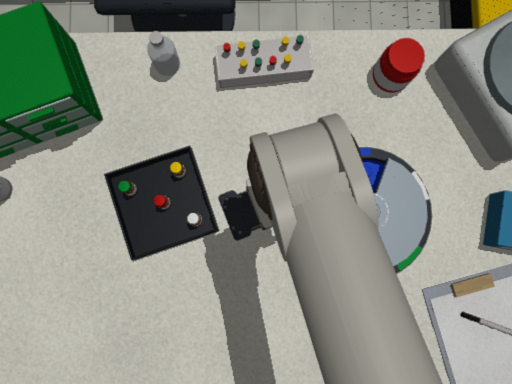

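View pics/t13c.png

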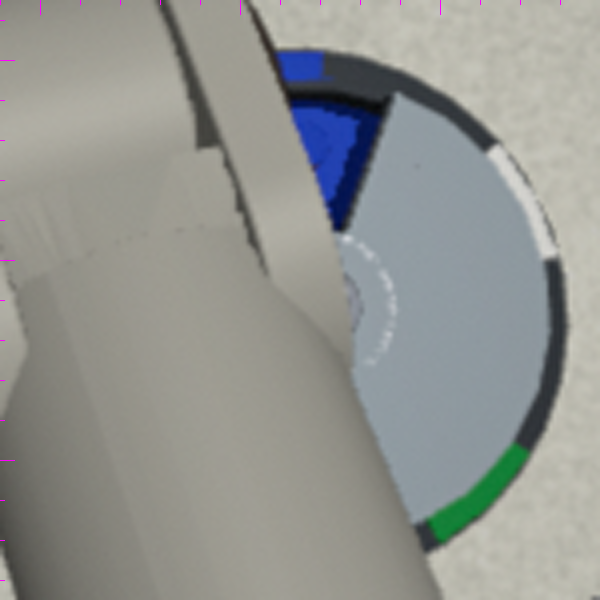

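The arm is clear of everything. The opening's right edge is still at crop (398,93), so the cover has not moved, and the other four vials are still standing in place. I'm handing the job in.

```bash
python3 -c "
from station import *
print(job_done())"
```

```text
the job is handed in; nothing more can be done
None
```

The blue-capped vial is standing in the blue bay, released, with the opening over it, and I handed the job in at about 19 s of robot time; no verdict was reported. I led the cover round by its knob about 127° clockwise, then lifted the vial from the crate and lowered it through the opening until the tool felt the floor (about 6 N).

What the last checks showed:
- **Cover:** the opening's centre measured 7–8.5° against the blue bay's 7.2°, so about 2 mm off at most. Its edge had not moved in the final picture.
- **Vial:** in the scene and wrist pictures after release it stands upright near the bay's centre. Floor contact came at a tool height of 50 mm, as the grip height predicted.
- **Other vials:** all four stand where they were.
- **Arm:** I moved it well away, touching nothing.

Three readings disagreed slightly:
- **Vial position in the crate:** the wrist and top cameras differed by about 3–4 mm, so I aimed between them.
- **Height of the held vial:** a camera estimate differed by up to 4 mm from the grip estimate. The floor contact matched the grip estimate.
- **Gripper width:** it read about 3–5 mm narrower than the knob and vial really are, with no sign of slipping.

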